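# Dose and run the jewellery cleaner

## Robot

A 6-joint arm with a two-finger parallel gripper is mounted at the origin on the work surface. World frame = base frame: x ahead of the robot, y to its left, z up, the work surface at z = 0. Lengths are in m, angles in rad, forces in N, time in s.
With the tool pointing down it reaches from about 0.325 to 0.925 m from the base axis. Payload 3.1 kg.
Tool frame: the origin (TCP) lies midway between the tips of the shut fingers; the grasp point (between the pads) lies env.grip_point_offset behind it (env.grip_point_offset is the distance from the TCP to the grasp point, in m); z points along the fingers, y is the direction in which the jaws open and shut (so a half turn about z gives the same grasp; the last joint's range is limited). The gripper opens to 85 mm and grips with 20 to 120 N. Pads are 22 mm wide; open, the fingers measure 114 mm over their backs; the gripper's body (76 mm by 85 mm) begins 54 mm behind the grasp point. The pads swing forward as they close: fully open they stand 13 mm farther back than shut.
Start: joints at [-1.336, 0.217, 1.613, -0, 1.311, -0.112], TCP at [0.212, -0.588, 0.197] pointing down, gripper open.
Joint ranges: [-2.75, 2.75], [-0.78, 2.1], [0.31, 2.55], [-1.13, 4.27], [0.13, 2.63], [-2.58, 2.58]. Speed limits (rad/s): [2.79, 2.79, 3.14, 3.14, 3.14, 3.14].

## Interface

Orientations are given as [roll, pitch, yaw] about the fixed x, y, z axes, in that order (R = Rz(yaw) Ry(pitch) Rx(roll)).
In Python, from cell import env gives the robot as it stands.
- The arm moves only by the tool servo_tool, never from a script. Its argument "moves" is a list of rows, each an object with "gripper": the opening, from 0 (shut) to 1 (fully open); "dp": the shift along the tool's x, y, z scaled (see below), a list of three; "rot": the turn, a rotation vector about the tool's x, y, z scaled (see below), a list of three. A call has 1 to 20 rows; each row shifts and turns the commanded pose from where the row before left it, along the tool's axes as they then stand; what a row does not reach is not made up. The controller multiplies each number of a shift by 4 cm and each number of a turn by 0.12 rad. A row lasts 1/12 s, in which the tool goes at most 41.7 mm and 7.16 degrees, less where a joint would pass 70% of its speed; a pose out of reach is approached as far as the arm can. A call with a number of a shift or a turn outside -1 to 1 is refused whole. A call with a gripper value outside its range is refused whole. The fingers move at their own pace and stop on an object; the grip force is fixed at half the most. Time passes only in rows, so rows that do not move let the fingers close. It gives the time, the measured TCP pose, the force and the opening at its end, in the units of the state.
- env.get_state(): the state, without advancing time (a new reading comes with each control period).
- env.snapshot(name): name is "side" or "top"; returns a dict with "frame" (400x640x3 uint8, red, green, blue), "fx", "fy", "cx", "cy" (pixels), "position" and "rotation" of the camera in the world. Camera axes: x right, y down, z forward; pixel columns grow to the right and rows downward; lengths in m; the calibration is good to about 2 mm. A picture is of the moment at which its call begins. There is no depth.
- env.job_done(): hands the job in, once; it reports no verdict.
The state is a dict: "time": time; "joints": joint angles; "joint_vel": joint speeds; "effort": joint torques, N m; "ee_pos": TCP position; "orientation": TCP orientation; "ft_force": force on the tool from outside, world axes, zero at the start; "ft_torque": the same for the moment, N m; "opening": finger opening in m.
Only numpy, scipy, OpenCV 4.12 (cv2) and the standard library are available. Lean on these libraries where they do the work, as an engineer would, in place of code of your own. Each camera call takes 0.05 s, during which the arm holds its last target. There are 200 camera calls.

## Task

Get the bangles cleaning: press the green pump head all the way down and let it spring back up, then turn the cleaner's red dial clockwise past the first two clicks to the third one, at the green dot. The dial springs back if released, so finish while still holding it there with the gripper; leave the white pump unpressed and do not disturb the other things on the stall.

Things in the scene. Friction and masses are not known exactly. Their poses are not given: they have to be found in the camera images.
- cleaner: fixed ultrasonic jewellery cleaner, 140 (x) by 295 (y) by 110 mm high; origin on the table, 7.5 mm to the +y side of its middle. Its own +y part is an open steel bath with bangles in it (rim 110 mm high), its own -y part a closed white console with a flat top 110 mm high that carries the dial. Its x axis points from the robot's side towards the pump bottles, z up
- dial_hub (a point): fixed point on the dial's vertical axis at the height of the console's flat top face (110 mm above the table), 92.5 mm to the -y side of the cleaner's origin. The dial is a black disc 62 mm across and 12 mm high with an upright red grip bar across it; nothing else stands on the console
- dial_tip (a point): top edge of the outer (white) end of the dial's red bar, 52 mm from the axis, 42 mm above the console; it goes round with the dial. The bar is 12 mm thick, its flat sides upright 12 to 42 mm above the console; it reaches from 22 mm behind the axis to 52 mm in front. It can be pushed round on its flat side or pinched from above
- dial (a joint): dial angle, rad: 0 at rest, growing clockwise seen from above. Clicks (detents) at 0.436, 0.873 and 1.309, hard stop at 1.37. A spring returns it to 0 from everywhere: about 0.15 Nm at rest rising to 0.36 Nm at the stop; between clicks the detents add or take up to 0.1 Nm (in all some 3 to 11 N, pushed 42 mm from the axis)
- green_bottle: fixed white pump bottle with a green label and green pump head, 60 mm diameter on a 73 mm foot; it stands behind the bath (on the +x side of the cleaner), left or right of the white-headed one about 80 mm away; origin at the centre of its underside; its spout points along its own -x, over the bath
- green_top (a point): centre of the top of the green pump head, 184 mm above the table when up; the head is a disc 32 mm across and 14 mm thick with a spout 65 mm long to one side; moves with the head
- green_pump (a joint): how far the green head is pressed down, m: 0 up, 0.012 fully down (hard stop); spring about 3 N at the top, 6 N at the bottom
- white_bottle: the like bottle, clear with a white label and white pump head, same sizes; not to be used; origin at the centre of its underside
- white_pump (a joint): how far the white head is pressed down, m, 0 to 0.012; to be left up
- figurine: bystander: loose turned dark wood figurine, 122 mm tall, 56 mm foot, to the right (-y) of the cleaner; origin at the centre of its underside
- mug: bystander: loose blue mug, 76 mm wide, 90 mm tall, to the left (+y) of the cleaner; origin at the centre of its underside
- bead_bowl: bystander: loose terracotta bowl, 110 mm wide, 45 mm tall, behind the console; origin at the centre of its underside
- card_reader: bystander: loose black card reader lying flat, 130 by 70 by 22 mm, at the left; origin at the centre of its underside
- bangle_stand: bystander: loose wooden post with coloured bangles, 90 mm foot, 142 mm tall, at the right; origin at the centre of its underside
- third_dot (a point): fixed green dot (12 mm across) on the console's top, 60 mm from the dial's axis: the bar's white end points at it at the third click. Three small black dots mark rest, first and second click, 25 degrees apart. At rest the white end points 75 degrees clockwise (from above) from the cleaner's x axis
There are look-alikes about, which are no part of the job. Leave any pink or turquoise look-alike of the green_bottle alone.

How it is judged:
On the way, in this order (a step that is already met when the one before it is completed fails the run):
1. the green pump head is pressed all the way down (at least 10 of its 12 mm) (value of joint green_pump above 0.01 m), for 0.1 s.
2. the green pump head has sprung back up (within 2 mm) (value of joint green_pump below 0.002 m), for 0.1 s.
3. the dial is turned to the third click (at least 1.19 rad) by the robot (value of joint dial above 1.19 rad and contact force between any of the fingers, the arm and dial above 1.5 N), for 0.3 s.
At the end, for the whole second after the job is handed in: the robot holds the dial still (under 0.15 rad/s) at the third click, at least 1.19 rad, pressing on it with at least 1.5 N and nothing loose wedging it; both pump heads are up (within 2 mm); every bystander is within 30 mm of where it started (all of step 3 and velocity of joint dial between -0.15 and 0.15 rad/s and contact force between dial and figurine below 0.2 N and contact force between dial and bead_bowl below 0.2 N and value of joint each of green_pump, white_pump below 0.002 m and distance of each of figurine, mug, bead_bowl, card_reader, bangle_stand from where it was at the start of the episode below 0.03 m); the arm keeps its last pose, push and grip.
It fails at once if the white pump is pressed (more than 5 mm) (value of joint white_pump above 0.005 m).
It fails at once if a bystander is knocked over or shoved more than 30 mm (distance of any of figurine, mug, bead_bowl, card_reader, bangle_stand from where it was at the start of the episode above 0.03 m or angle between any of figurine, mug, bangle_stand's own z axis and vertical above 0.5 rad).
It also fails if it takes over 48 s, if anything falls off the work surface, if the arm or the gripper's body presses on something with over 40 N, if the wrist force passes 120 N, or if a joint passes its speed limit or range.

## Working session

There is one attempt and no reset: what is moved stays moved. The work goes in short steps, Python scripts to look and compute and a tool call to move; the robot and the scene stay as the last step left them, time stands still between calls to the robot, and variables do not carry over. Pictures are saved under pics/ and viewed, on a budget of 10 in all, crops included, one or two more only if the job needs it, and the job is handed in when it is done.

Besides the shell and the picture viewer there is one more tool, called after "Request:" by a JSON object that holds its "method" and its "body". servo_tool: Moves the arm, as the interface text tells. Its arguments: {"type":"object","properties":{"moves":{"type":"array","items":{"type":"object","properties":{"gripper":{"type":"number"},"dp":{"type":"array","items":{"type":"number","minimum":-1,"maximum":1}},"rot":{"type":"array","items":{"type":"number","minimum":-1,"maximum":1}}}}}},"required":["moves"]}

```bash
mkdir -p pics; ls; cat > h.py <<'E'
import numpy as np, cv2, json
from cell import env
def snap(n,f):
    s=env.snapshot(n); cv2.imwrite(f'pics/{f}.png',s['frame'][:,:,::-1])
    json.dump({k:np.array(v).tolist() for k,v in s.items() if k!='frame'},open(f'pics/{f}.json','w')); return s
def at_z(f,u,v,z):
    c=json.load(open(f'pics/{f}.json')); R=np.array(c['rotation']);p=np.array(c['position'])
    d=R@np.array([(u-c['cx'])/c['fx'],(v-c['cy'])/c['fy'],1]); return p+d*(z-p[2])/d[2]
def proj(f,P):
    c=json.load(open(f'pics/{f}.json')); q=np.array(c['rotation']).T@(np.array(P)-c['position'])
    return q[0]/q[2]*c['fx']+c['cx'],q[1]/q[2]*c['fy']+c['cy']
E
python3 - <<'E'
from h import *
for n in('top','side'):
    s=snap(n,n+'0'); print(n,s['fx'],s['cx'],s['cy'],np.round(s['position'],3),np.round(s['rotation'],3).tolist())
print(env.get_state(),env.grip_point_offset)
E
```

```text
pics
top 420.04159090931 322.67965129172546 199.06487725858028 [0.317 0.003 1.465] [-3.019, 0.002, -1.545]
side 362.21127727371896 313.0537590938536 196.26123504513606 [0.227 0.575 0.945] [-2.501, 0.015, -2.748]
{'time': 0.1, 'joints': array([-1.33620081e+00,  2.17698039e-01,  1.61480368e+00,  7.63768782e-06,
        1.31131689e+00, -1.12186344e-01]), 'joint_vel': array([-0.00027836, -0.00114027, -0.00431642, -0.00015916, -0.00360037,
       -0.00021696]), 'effort': array([-6.07318980e-04, -3.98077476e+01, -3.04968810e+01, -1.48781073e-04,
        4.17646792e-03,  2.16195616e-05]), 'ee_pos': array([ 0.21225826, -0.58697317,  0.19577129]), 'orientation': array([-3.13938152e+00, -2.56529573e-04,  3.46779606e-01]), 'ft_force': array([-0.15916313, -0.48944902, -0.10626606]), 'ft_torque': array([ 0.01484166,  0.0215598 , -0.01036932]), 'opening': 0.08533843208717214} 0.0187
```

View pics/top0.png

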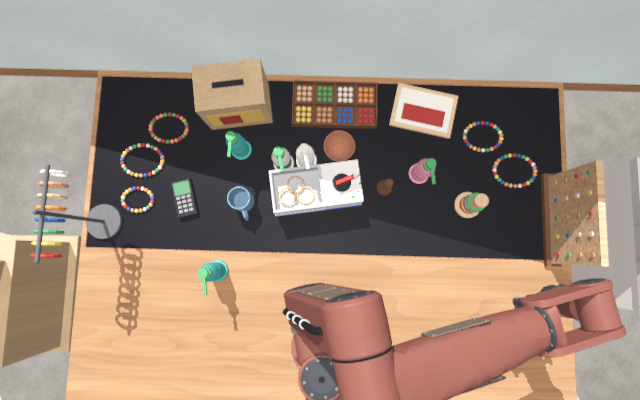

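View pics/side0.png

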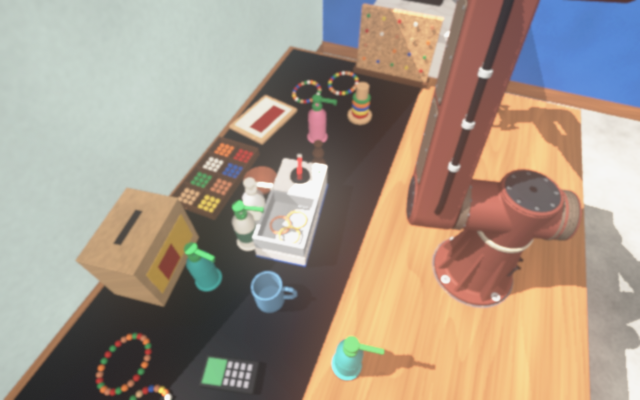

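Green-headed pumps in the top view: (281,158) with a whitish body behind the bath, turquoise at (236,145) and (212,272), and pink at (425,172). The one at (281,158) fits: its body is white and it stands beside the white pump (305,155) behind the bath. I'll confirm it in an enlarged crop.

```bash
sed -i "s/R=np.array(c\['rotation'\])/R=cv2.Rodrigues(np.array(c['rotation']))[0]/; s/np.array(c\['rotation'\]).T/cv2.Rodrigues(np.array(c['rotation']))[0].T/" h.py
python3 - <<'E'
import cv2
a=cv2.imread('pics/top0.png')[135:225,255:375]; b=cv2.imread('pics/side0.png')[140:270,220:340]
cv2.imwrite('pics/ca.png',cv2.resize(a,(780,585),interpolation=2)); cv2.imwrite('pics/cb.png',cv2.resize(b,(552,598),interpolation=2))
E
```

```text
(no output)
```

View pics/ca.png

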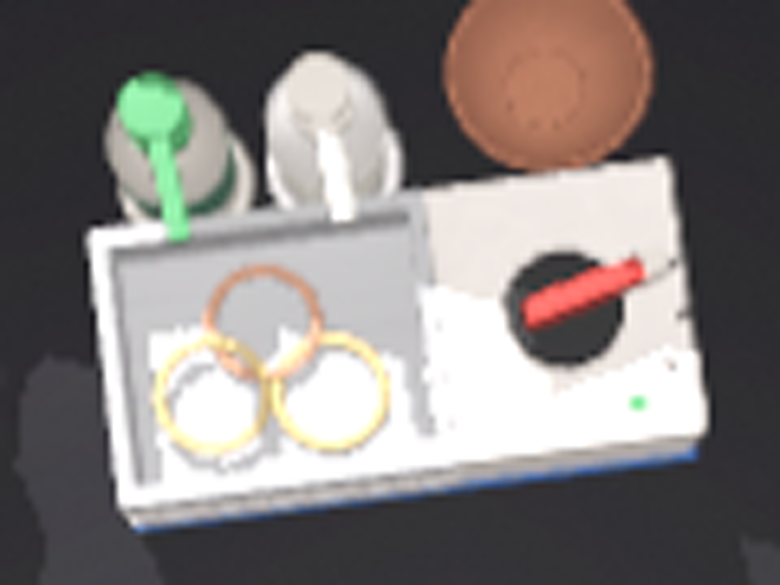

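View pics/cb.png

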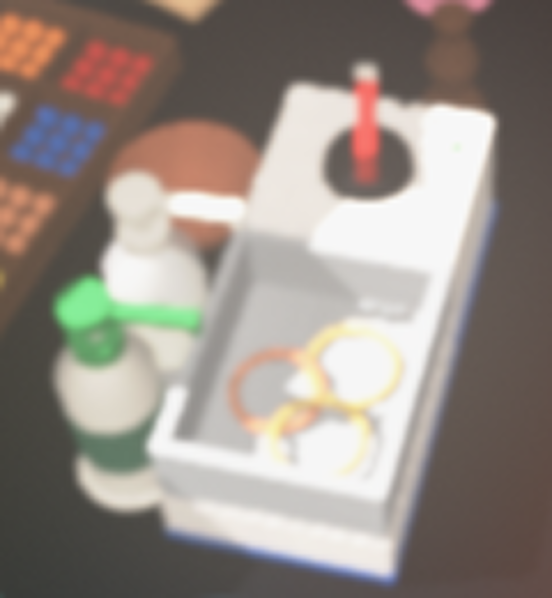

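```bash
python3 - <<'E'
from h import *
A=lambda u,v,z:at_z('top0',255+u/6.5-.4,135+v/6.5-.4,z)
B=lambda u,v,z:at_z('side0',220+u/4.6-.4,140+v/4.6-.4,z)
g=A(150,100,.184);print('green',g,B(82,298,.184)); print('white',A(318,90,.184),B(137,192,.184))
C=[A(*c,.11) for c in((90,235),(668,160),(707,435),(122,503))];print(np.round(C,4))
y=(C[0]-C[1]+C[3]-C[2])/2;y/=np.linalg.norm(y);x=(C[0]-C[3]+C[1]-C[2])/2;x/=np.linalg.norm(x);print(x,y)
m=np.mean(C,axis=0);o=m+.0075*y;hub=o-.0925*y;print('mid',m,'hub',hub)
dot=A(638,403,.11);print('dot',dot,B(457,147,.11),np.linalg.norm(dot-hub))
print('tip',A(640,268,.152),B(366,70,.152))
yaw=np.arctan2(-y[0],y[1]);print('yaw',yaw)
for a in(-75,-100,-125,-150):
    t=np.radians(a)+yaw;print(a,hub[:2]+.06*np.array([np.cos(t),np.sin(t)]),hub[:2]+.052*np.array([np.cos(t),np.sin(t)]))
print('bowl',A(548,75,.045),'fig',at_z('top0',384,186,.1))
E
```

```text
green [ 1.74484035 -0.22407788  0.184     ] [ 40.18334304 -20.27812087   0.184     ]
white [ 1.93126761 -0.22028389  0.184     ] [ 72.28841487 -30.85150138   0.184     ]
[[ 1.7752 -0.3355  0.11  ]
 [ 2.5742 -0.3104  0.11  ]
 [ 2.7228 -0.6024  0.11  ]
 [ 1.8359 -0.548   0.11  ]]
[-0.38318965  0.92366969  0.        ] [-0.99984866  0.01739696  0.        ]
mid [ 2.22702197 -0.44906433  0.11      ] hub [ 2.3120091  -0.45054307  0.11      ]
dot [ 2.57767258 -0.55211764  0.11      ] [-4.78704804  2.21233609  0.11      ] 0.28441954023098437
tip [ 2.47939672 -0.40173357  0.152     ] [-8.23613404  3.13248629  0.152     ]
yaw 1.5533984935839038
-75 [ 2.37022604 -0.43602453] [ 2.36246378 -0.43796033]
-100 [ 2.37090737 -0.46198834] [ 2.36305427 -0.4604623 ]
-125 [ 2.36055208 -0.48580749] [ 2.35407968 -0.48110557]
-150 [ 2.34110059 -0.50301864] [ 2.33722173 -0.49602189]
bowl [ 2.44719583 -0.23631964  0.045     ] fig [ 3.00864824 -0.52384031  0.1       ]
```

```bash
sed -i "s/cv2.Rodrigues(np.array(c\['rotation'\]))\[0\]/Rot.from_euler('xyz',c['rotation']).as_matrix()/; 1a from scipy.spatial.transform import Rotation as Rot" h.py
cat > m.py <<'E'
from h import *
A=lambda u,v,z:at_z('top0',255+u/6.5-.4,135+v/6.5-.4,z)
B=lambda u,v,z:at_z('side0',220+u/4.6-.4,140+v/4.6-.4,z)
g=A(150,100,.184);print('green',g,B(82,298,.184)); print('white',A(318,90,.184),B(137,192,.184))
C=[A(*c,.11) for c in((90,235),(668,160),(707,435),(122,503))];print(np.round(C,4))
y=(C[0]-C[1]+C[3]-C[2])/2;y/=np.linalg.norm(y);x=(C[0]-C[3]+C[1]-C[2])/2;x/=np.linalg.norm(x);print(x,y)
m=np.mean(C,axis=0);o=m+.0075*y;hub=o-.0925*y;print('mid',m,'hub',hub,B(368,160,.122),A(567,308,.122))
dot=A(638,403,.11);print('dot',dot,B(457,147,.11),np.linalg.norm(dot-hub))
print('tip',A(640,268,.152),B(366,70,.152))
yaw=np.arctan2(-y[0],y[1]);print('yaw',yaw)
for a in(-75,-100,-125,-150):
    t=np.radians(a)+yaw;print(a,hub[:2]+.06*np.array([np.cos(t),np.sin(t)]),hub[:2]+.052*np.array([np.cos(t),np.sin(t)]))
print('bowl',A(548,75,.045),'fig',at_z('top0',384,186,.1), 'mug',at_z('top0',239,197,.09))
E
python3 m.py
```

```text
green [0.6257965  0.15378811 0.184     ] [0.62700315 0.15265892 0.184     ]
white [0.63275507 0.07333249 0.184     ] [0.63514174 0.07323611 0.184     ]
[[ 0.5733  0.1901  0.11  ]
 [ 0.6193 -0.1008  0.11  ]
 [ 0.4797 -0.1225  0.11  ]
 [ 0.4381  0.1684  0.11  ]]
[0.98780909 0.15567015 0.        ] [-0.14893102  0.98884759  0.        ]
mid [0.52756887 0.03378663 0.11      ] hub [ 0.54022801 -0.05026542  0.11      ] [ 0.54224319 -0.04686835  0.122     ] [ 0.54014702 -0.05079448  0.122     ]
dot [ 0.49490788 -0.08777445  0.11      ] [ 0.49690484 -0.08797218  0.11      ] 0.05882892003530208
tip [ 0.55583825 -0.08480187  0.152     ] [ 0.56283887 -0.09361445  0.152     ]
yaw 0.14948714486660963
-75 [ 0.56421534 -0.10526185] [ 0.56101703 -0.09792899]
-100 [ 0.53872542 -0.1102466 ] [ 0.53892576 -0.10224911]
-125 [ 0.51351706 -0.10399181] [ 0.51707852 -0.09682829]
-150 [ 0.49331391 -0.08766953] [ 0.49956912 -0.08268231]
bowl [ 0.67829295 -0.04120377  0.045     ] fig [ 0.53398717 -0.19050199  0.1       ] mug [0.4865575  0.28637979 0.09      ]
```

Geometry is consistent across both views: hub (0.540, -0.050), cleaner yaw 0.149, green head (0.626, 0.153). The predicted third dot and bar tip also match. Lift, shut and yaw first.

Request:
{"method": "servo_tool", "body": {"moves": [{"dp": [0, 0, -0.85], "rot": [0, 0, -0.974], "gripper": 0}, {"dp": [0, 0, -0.85], "rot": [0, 0, -0.974], "gripper": 0}, {"dp": [0, 0, -0.85], "rot": [0, 0, -0.974], "gripper": 0}, {"dp": [0, 0, 0], "rot": [0, 0, -0.974], "gripper": 0}, {"dp": [0, 0, 0], "rot": [0, 0, -0.974], "gripper": 0}, {"dp": [0, 0, 0], "rot": [0, 0, -0.974], "gripper": 0}, {"dp": [0, 0, 0], "rot": [0, 0, -0.974], "gripper": 0}, {"dp": [0, 0, 0], "rot": [0, 0, -0.974], "gripper": 0}, {"dp": [0, 0, 0], "rot": [0, 0, -0.974], "gripper": 0}, {"dp": [0, 0, 0], "rot": [0, 0, -0.974], "gripper": 0}, {"dp": [0, 0, 0], "rot": [0, 0, -0.974], "gripper": 0}, {"dp": [0, 0, 0], "rot": [0, 0, -0.974], "gripper": 0}, {"dp": [0, 0, 0], "rot": [0, 0, -0.974], "gripper": 0}, {"dp": [0, 0, 0], "rot": [0, 0, -0.974], "gripper": 0}, {"dp": [0, 0, 0], "rot": [0, 0, 0], "gripper": 0}]}}

```text
time: 1.35
ee_pos: [0.2123, -0.5874, 0.2982]
orientation: [3.141, -0.001, 1.985]
ft_force: [0.3, 0.1, 0.2]
opening: 0.0
```

```bash
cat > go.py <<'E'
import sys
from h import *
s=env.get_state(); R=Rot.from_euler('xyz',s['orientation']).as_matrix()
t=np.array([float(a) for a in sys.argv[1:4]]); d=R.T@(t-s['ee_pos'])/.04
n=int(np.ceil(abs(d).max()/.9)); print('t',s['time'],'pos',s['ee_pos'],'rpy',s['orientation'],'F',s['ft_force'],'q6',s['joints'][5],'open',s['opening']); print('units',np.round(d,3),'rows',n,np.round(d/n,3))
E
python3 go.py 0.626 0.153 0.28
```

```text
t 1.35 pos [ 0.21233764 -0.58737437  0.29817691] rpy [ 3.14134792e+00 -1.42900805e-03  1.98498748e+00] F [0.31012445 0.1038528  0.22729976] q6 -1.75040455321079 open 4.595623344899375e-05
units [12.782 16.916  0.477] rows 19 [0.673 0.89  0.025]
```

Request:
{"method": "servo_tool", "body": {"moves": [{"dp": [0.533, 0.705, 0.02], "gripper": 0}, {"dp": [0.533, 0.705, 0.02], "gripper": 0}, {"dp": [0.533, 0.705, 0.02], "gripper": 0}, {"dp": [0.533, 0.705, 0.02], "gripper": 0}, {"dp": [0.533, 0.705, 0.02], "gripper": 0}, {"dp": [0.533, 0.705, 0.02], "gripper": 0}, {"dp": [0.533, 0.705, 0.02], "gripper": 0}, {"dp": [0.533, 0.705, 0.02], "gripper": 0}, {"dp": [0.533, 0.705, 0.02], "gripper": 0}, {"dp": [0.533, 0.705, 0.02], "gripper": 0}, {"dp": [0.533, 0.705, 0.02], "gripper": 0}, {"dp": [0.533, 0.705, 0.02], "gripper": 0}, {"dp": [0.533, 0.705, 0.02], "gripper": 0}, {"dp": [0.533, 0.705, 0.02], "gripper": 0}, {"dp": [0.533, 0.705, 0.02], "gripper": 0}, {"dp": [0.533, 0.705, 0.02], "gripper": 0}, {"dp": [0.533, 0.705, 0.02], "gripper": 0}, {"dp": [0.533, 0.705, 0.02], "gripper": 0}, {"dp": [0.533, 0.705, 0.02], "gripper": 0}, {"dp": [0.533, 0.705, 0.02], "gripper": 0}]}}

```text
invalid input at $.moves[0]: expected keys gripper, dp, rot
```

Request:
{"method": "servo_tool", "body": {"moves": [{"dp": [0.533, 0.705, 0.02], "gripper": 0}, {"dp": [0.533, 0.705, 0.02], "gripper": 0}, {"dp": [0.533, 0.705, 0.02], "gripper": 0}, {"dp": [0.533, 0.705, 0.02], "gripper": 0}, {"dp": [0, 0, 0], "gripper": 0}, {"dp": [0, 0, 0], "gripper": 0}]}}

```text
invalid input at $.moves[0]: expected keys gripper, dp, rot
```

```bash
python3 go.py 0.626 0.153 0.19
```

```text
t 1.35 pos [ 0.21233764 -0.58737437  0.29817691] rpy [ 3.14134792e+00 -1.42900805e-03  1.98498748e+00] F [0.31012445 0.1038528  0.22729976] q6 -1.75040455321079 open 4.595623344899375e-05
units [12.778 16.916  2.727] rows 19 [0.673 0.89  0.144]
```

Request:
{"method": "servo_tool", "body": {"moves": [{"dp": [0.533, 0.705, 0.02], "rot": [0, 0, 0], "gripper": 0}, {"dp": [0.533, 0.705, 0.02], "rot": [0, 0, 0], "gripper": 0}, {"dp": [0.533, 0.705, 0.02], "rot": [0, 0, 0], "gripper": 0}, {"dp": [0.533, 0.705, 0.02], "rot": [0, 0, 0], "gripper": 0}, {"dp": [0.533, 0.705, 0.02], "rot": [0, 0, 0], "gripper": 0}, {"dp": [0.533, 0.705, 0.02], "rot": [0, 0, 0], "gripper": 0}, {"dp": [0.533, 0.705, 0.02], "rot": [0, 0, 0], "gripper": 0}, {"dp": [0.533, 0.705, 0.02], "rot": [0, 0, 0], "gripper": 0}, {"dp": [0.533, 0.705, 0.02], "rot": [0, 0, 0], "gripper": 0}, {"dp": [0.533, 0.705, 0.02], "rot": [0, 0, 0], "gripper": 0}, {"dp": [0.533, 0.705, 0.02], "rot": [0, 0, 0], "gripper": 0}, {"dp": [0.533, 0.705, 0.02], "rot": [0, 0, 0], "gripper": 0}, {"dp": [0.533, 0.705, 0.02], "rot": [0, 0, 0], "gripper": 0}, {"dp": [0.533, 0.705, 0.02], "rot": [0, 0, 0], "gripper": 0}, {"dp": [0.533, 0.705, 0.02], "rot": [0, 0, 0], "gripper": 0}, {"dp": [0.533, 0.705, 0.02], "rot": [0, 0, 0], "gripper": 0}, {"dp": [0.533, 0.705, 0.02], "rot": [0, 0, 0], "gripper": 0}, {"dp": [0.533, 0.705, 0.02], "rot": [0, 0, 0], "gripper": 0}, {"dp": [0.533, 0.705, 0.02], "rot": [0, 0, 0], "gripper": 0}, {"dp": [0.533, 0.705, 0.02], "rot": [0, 0, 0], "gripper": 0}]}}

```text
time: 3.02
ee_pos: [0.5587, 0.0307, 0.2827]
orientation: [-3.141, -0.0, 1.98]
ft_force: [0.7, -0.6, -0.0]
opening: -0.0005
```

Request:
{"method": "servo_tool", "body": {"moves": [{"dp": [0.533, 0.705, 0.02], "rot": [0, 0, 0], "gripper": 0}, {"dp": [0.533, 0.705, 0.02], "rot": [0, 0, 0], "gripper": 0}, {"dp": [0.533, 0.705, 0.02], "rot": [0, 0, 0], "gripper": 0}, {"dp": [0.533, 0.705, 0.02], "rot": [0, 0, 0], "gripper": 0}, {"dp": [0, 0, 0], "rot": [0, 0, 0], "gripper": 0}, {"dp": [0, 0, 0], "rot": [0, 0, 0], "gripper": 0}]}}

```text
time: 3.52
ee_pos: [0.6272, 0.1537, 0.2784]
orientation: [-3.139, -0.0, 1.984]
ft_force: [-0.4, -0.2, 0.2]
opening: -0.0001
```

```bash
python3 go.py 0.626 0.153 0.19
```

```text
t 3.5167 pos [0.62724958 0.15367743 0.27837987] rpy [-3.13920416e+00 -3.55026040e-04  1.98357341e+00] F [-0.36229599 -0.22837938  0.17846698] q6 -0.28091002116152075 open -8.7285490485507e-05
units [-0.004 -0.03   2.21 ] rows 3 [-0.001 -0.01   0.737]
```

Request:
{"method": "servo_tool", "body": {"moves": [{"dp": [0, 0, 0.5], "rot": [0, 0, 0], "gripper": 0}, {"dp": [0, -0.03, 0.6], "rot": [0, 0, 0], "gripper": 0}, {"dp": [0, 0, 0.6], "rot": [0, 0, 0], "gripper": 0}, {"dp": [0, 0, 0.4], "rot": [0, 0, 0], "gripper": 0}, {"dp": [0, 0, 0.1], "rot": [0, 0, 0], "gripper": 0}, {"dp": [0, 0, 0.1], "rot": [0, 0, 0], "gripper": 0}, {"dp": [0, 0, 0.1], "rot": [0, 0, 0], "gripper": 0}, {"dp": [0, 0, 0.1], "rot": [0, 0, 0], "gripper": 0}, {"dp": [0, 0, 0.1], "rot": [0, 0, 0], "gripper": 0}, {"dp": [0, 0, 0.1], "rot": [0, 0, 0], "gripper": 0}, {"dp": [0, 0, 0.05], "rot": [0, 0, 0], "gripper": 0}, {"dp": [0, 0, 0], "rot": [0, 0, 0], "gripper": 0}, {"dp": [0, 0, 0], "rot": [0, 0, 0], "gripper": 0}]}}

```text
time: 4.6
ee_pos: [0.6264, 0.1518, 0.1698]
orientation: [-3.141, -0.0, 1.983]
ft_force: [-0.0, 0.3, -0.3]
opening: -0.0002
```

```bash
python3 go.py 0.626 0.153 0.172;python3 -c "
from h import *
s=snap('side','s1');cv2.imwrite('pics/s1c.png',cv2.resize(s['frame'][140:270,200:340,::-1],(640,594),interpolation=2))"
```

```text
t 4.6 pos [0.62636337 0.15179926 0.16977867] rpy [-3.1414726e+00 -1.0573758e-05  1.9831864e+00] F [-0.0486564   0.30101053 -0.29443794] q6 -0.283431353680909 open -0.0001733870419934845
units [ 0.031  0.004 -0.056] rows 1 [ 0.031  0.004 -0.056]
```

View pics/s1c.png

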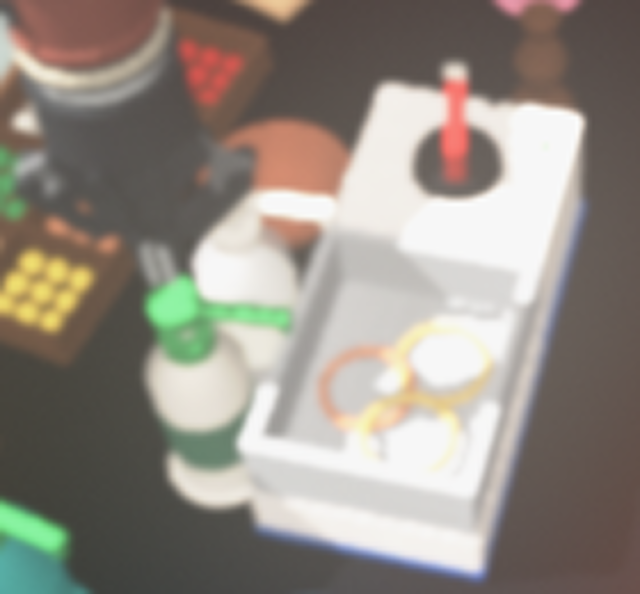

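```bash
python3 -c "
from h import *
for P in ([.6264,.1518,.170],[.626,.153,.184],[.626,.153,.172],[.6264,.1518,.19]):
    u,v=proj('s1',P); print(P,u,v,'crop',(u+.4-200)*4.57,(v+.4-140)*4.57)
u,v=proj('s1',[.54,-.05,.122]);print((u+.4-200)*4.57,(v+.4-140)*4.57)
s=snap('top','t1');cv2.imwrite('pics/t1c.png',cv2.resize(s['frame'][120:200,250:350,::-1],(750,600),interpolation=2))
print(env.get_state()['ft_force'],env.get_state()['effort'])
for n in('side0','s1'):
    f=cv2.imread('pics/%s.png'%n)[190:225,222:268].astype(int); m=(f[:,:,1]>f[:,:,2]+60)&(f[:,:,1]>f[:,:,0]+30); ys,xs=np.nonzero(m); print(n,m.sum(),xs.mean()+222,ys.mean()+190,xs.min()+222,xs.max()+222,ys.min()+190,ys.max()+190)
"
```

```text
[0.6264, 0.1518, 0.17] 238.76711271020278 207.30178218238865 crop 178.99370508562674 309.3971445735162
[0.626, 0.153, 0.184] 237.69893755380954 204.60039258765997 crop 174.11214462090965 297.0517941256061
[0.626, 0.153, 0.172] 238.53552584391505 207.2592968253309 crop 177.93535310669182 309.2029864917622
[0.6264, 0.1518, 0.19] 237.37071575995492 202.8517367318677 crop 172.612171022994 289.06043686463545
462.096523758479 156.51686922914504
[ 0.40649389  0.28074781 -0.36494679] [-6.38848884e-03 -4.17082286e+01 -2.98306310e+01 -7.93198542e-04
  4.27594801e-03  1.87555192e-04]
side0 181 243.62983425414365 207.32596685082873 232 262 200 217
s1 187 242.63636363636363 208.40641711229947 232 262 201 217
```

View pics/t1c.png

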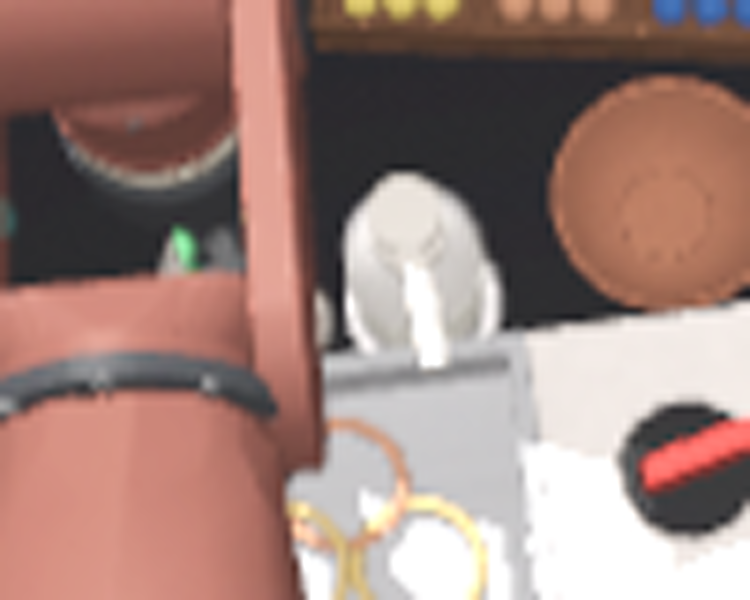

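```bash
python3 -c "
import cv2,numpy as np
o=[cv2.resize(cv2.imread('pics/%s.png'%n)[185:235,220:260],(400,500),interpolation=0) for n in('side0','s1')]
cv2.imwrite('pics/cmp.png',np.hstack(o))"
```

```text
(no output)
```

View pics/cmp.png

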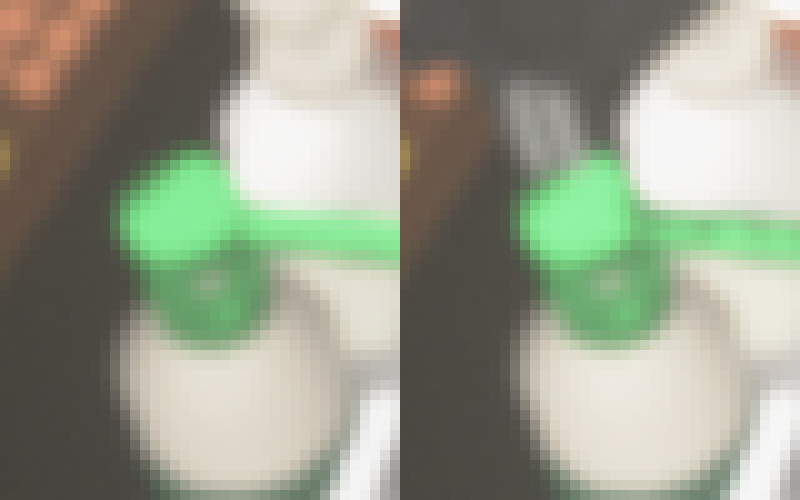

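The head has not moved and the force is about zero, so the fingers went down beside the head, not on it. I'll rise straight up and check where the tips really are.

Request:
{"method": "servo_tool", "body": {"moves": [{"dp": [0, 0, -0.4], "rot": [0, 0, 0], "gripper": 0}, {"dp": [0, 0, -0.6], "rot": [0, 0, 0], "gripper": 0}, {"dp": [0, 0, -0.6], "rot": [0, 0, 0], "gripper": 0}, {"dp": [0, 0, 0], "rot": [0, 0, 0], "gripper": 0}, {"dp": [0, 0, 0], "rot": [0, 0, 0], "gripper": 0}]}}

```text
time: 5.12
ee_pos: [0.6281, 0.152, 0.2368]
orientation: [3.136, 0.002, 1.983]
ft_force: [0.1, -0.2, -0.2]
opening: -0.0
```

```bash
python3 -c "
from h import *
a=snap('side','s2');b=snap('top','t2');p=env.get_state()['ee_pos'];print(p)
for n in('s2','t2'):
  for dz in(0,.03): print(n,proj(n,p+[0,0,dz]))
u,v=map(int,proj('s2',p)); U,V=map(int,proj('t2',p)); print(u,v,U,V)
A=cv2.resize(a['frame'][v-25:v+25,u-20:u+20,::-1],(400,500),interpolation=0);B=cv2.resize(b['frame'][V-25:V+25,U-20:U+20,::-1],(400,500),interpolation=0)
cv2.imwrite('pics/cmp2.png',np.hstack([A,B]))"
```

```text
[0.62595415 0.15168604 0.23312614]
s2 (np.float64(234.36970459479127), np.float64(192.73504594693986))
s2 (np.float64(232.01362693848142), np.float64(185.2114735006801))
t2 (np.float64(276.6076467588207), np.float64(146.04816707085166))
t2 (np.float64(275.4744273623249), np.float64(143.51223935245562))
234 192 276 146
```

View pics/cmp2.png

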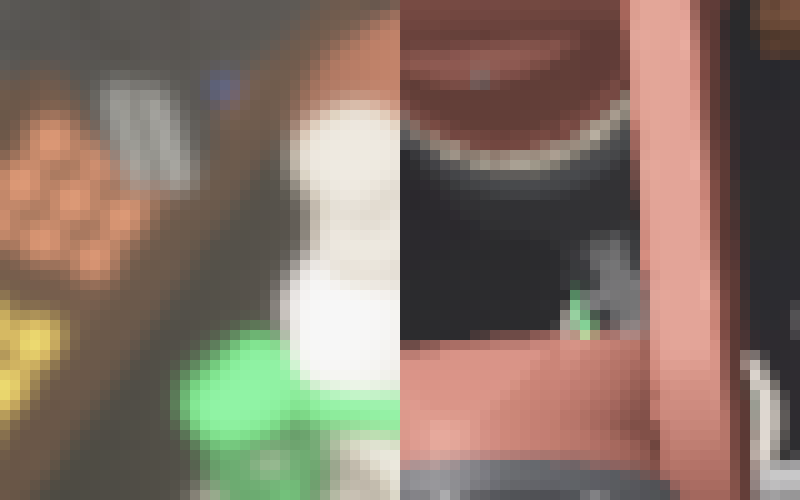

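The visible tips sit about 28 mm above the reported TCP: side-view tip at v≈186, against a projection of 192.7. So the "press" ended about 14 mm above the head. I'll go down by force instead.

Request:
{"method": "servo_tool", "body": {"moves": [{"dp": [0, 0, 0.5], "rot": [0, 0, 0], "gripper": 0}, {"dp": [0, 0.02, 0.6], "rot": [0, 0, 0], "gripper": 0}, {"dp": [0, 0, 0.5], "rot": [0, 0, 0], "gripper": 0}, {"dp": [0, 0, 0.2], "rot": [0, 0, 0], "gripper": 0}, {"dp": [0, 0, 0.1], "rot": [0, 0, 0], "gripper": 0}, {"dp": [0, 0, 0], "rot": [0, 0, 0], "gripper": 0}]}}

```text
time: 5.72
ee_pos: [0.6258, 0.1519, 0.1558]
orientation: [-3.138, -0.001, 1.983]
ft_force: [0.8, -0.1, -0.0]
opening: 0.0
```

Request:
{"method": "servo_tool", "body": {"moves": [{"dp": [0, 0, 0.08], "rot": [0, 0, 0], "gripper": 0}, {"dp": [0, 0, 0], "rot": [0, 0, 0], "gripper": 0}]}}

```text
time: 5.88
ee_pos: [0.6279, 0.1521, 0.1556]
orientation: [3.14, 0.001, 1.983]
ft_force: [-0.0, 0.5, 0.4]
opening: 0.0003
```

Request:
{"method": "servo_tool", "body": {"moves": [{"dp": [0, 0, 0.08], "rot": [0, 0, 0], "gripper": 0}, {"dp": [0, 0, 0], "rot": [0, 0, 0], "gripper": 0}]}}

```text
time: 6.05
ee_pos: [0.6276, 0.1521, 0.152]
orientation: [3.14, 0.0, 1.983]
ft_force: [-0.8, -0.0, 0.4]
opening: 0.0001
```

Request:
{"method": "servo_tool", "body": {"moves": [{"dp": [0, 0, 0.08], "rot": [0, 0, 0], "gripper": 0}, {"dp": [0, 0, 0], "rot": [0, 0, 0], "gripper": 0}]}}

```text
time: 6.22
ee_pos: [0.628, 0.1522, 0.1489]
orientation: [3.139, 0.001, 1.983]
ft_force: [0.8, -0.1, 2.6]
opening: -0.0001
```

Contact at reported z≈0.149, so the real tip is about 35 mm above the reported TCP. Press.

Request:
{"method": "servo_tool", "body": {"moves": [{"dp": [0, 0, 0.08], "rot": [0, 0, 0], "gripper": 0}, {"dp": [0, 0, 0.08], "rot": [0, 0, 0], "gripper": 0}, {"dp": [0, 0, 0.06], "rot": [0, 0, 0], "gripper": 0}, {"dp": [0, 0, 0.05], "rot": [0, 0, 0], "gripper": 0}, {"dp": [0, 0, 0], "rot": [0, 0, 0], "gripper": 0}, {"dp": [0, 0, 0], "rot": [0, 0, 0], "gripper": 0}]}}

```text
time: 6.72
ee_pos: [0.628, 0.1522, 0.1383]
orientation: [3.14, 0.001, 1.983]
ft_force: [0.9, 0.3, 5.9]
opening: -0.0002
```

Request:
{"method": "servo_tool", "body": {"moves": [{"dp": [0, 0, 0.05], "rot": [0, 0, 0], "gripper": 0}, {"dp": [0, 0, 0.03], "rot": [0, 0, 0], "gripper": 0}, {"dp": [0, 0, 0], "rot": [0, 0, 0], "gripper": 0}]}}

```text
time: 6.97
ee_pos: [0.6281, 0.1522, 0.1377]
orientation: [3.14, 0.001, 1.983]
ft_force: [-4.3, -0.2, 13.6]
opening: -0.0
```

Hard stop reached at 13.6 N. Hold briefly, release upward and open.

Request:
{"method": "servo_tool", "body": {"moves": [{"dp": [0, 0, 0], "rot": [0, 0, 0], "gripper": 0}, {"dp": [0, 0, 0], "rot": [0, 0, 0], "gripper": 0}, {"dp": [0, 0, -0.2], "rot": [0, 0, 0], "gripper": 0}, {"dp": [0, 0, -0.4], "rot": [0, 0, 0], "gripper": 0}, {"dp": [0, 0, -0.6], "rot": [0, 0, 0], "gripper": 0}, {"dp": [0, 0, -0.6], "rot": [0, 0, 0], "gripper": 0}, {"dp": [0, 0, -0.6], "rot": [0, 0, 0], "gripper": 0}, {"dp": [0, 0, 0], "rot": [0, 0, 0], "gripper": 0.5}, {"dp": [0, 0, 0], "rot": [0, 0, 0], "gripper": 0.5}]}}

```text
time: 7.72
ee_pos: [0.6279, 0.1522, 0.2313]
orientation: [3.139, 0.001, 1.983]
ft_force: [0.0, 0.7, 0.0]
opening: 0.0233
```

```bash
python3 go.py 0.555 -0.083 0.20; python3 -c "
from h import *
snap('side','s3')
for n in('side0','s3'):
    f=cv2.imread('pics/%s.png'%n)[190:225,222:268].astype(int); m=(f[:,:,1]>f[:,:,2]+60)&(f[:,:,1]>f[:,:,0]+30); ys,xs=np.nonzero(m); print(n,m.sum(),xs.mean()+222,ys.mean()+190,ys.min()+190)
"
```

```text
t 7.7167 pos [0.62791024 0.15216596 0.23128881] rpy [3.13905918e+00 7.54275406e-04 1.98312617e+00] F [0.00525671 0.65773418 0.02646646] q6 -0.28312322626395897 open 0.023340491432261145
units [-4.655 -4.028  0.776] rows 6 [-0.776 -0.671  0.129]
side0 181 243.62983425414365 207.32596685082873 200
s3 198 242.8838383838384 207.96969696969697 200
```

The head sprang back up (its top edge is at row 200 again). Now move over the bar.

Request:
{"method": "servo_tool", "body": {"moves": [{"dp": [-0.4, -0.34, 0], "rot": [0, 0, 0], "gripper": 0.5}, {"dp": [-0.665, -0.575, 0], "rot": [0, 0, 0], "gripper": 0.5}, {"dp": [-0.665, -0.575, 0], "rot": [0, 0, 0], "gripper": 0.5}, {"dp": [-0.665, -0.575, 0], "rot": [0, 0, 0], "gripper": 0.5}, {"dp": [-0.665, -0.575, 0.2], "rot": [0, 0, 0], "gripper": 0.5}, {"dp": [-0.665, -0.575, 0.4], "rot": [0, 0, 0], "gripper": 0.5}, {"dp": [-0.665, -0.575, 0.5], "rot": [0, 0, 0], "gripper": 0.5}, {"dp": [-0.265, -0.235, 0.5], "rot": [0, 0, 0], "gripper": 0.5}, {"dp": [0, 0, 0.5], "rot": [0, 0, 0], "gripper": 0.5}, {"dp": [0, 0, 0], "rot": [0, 0, 0], "gripper": 0.5}, {"dp": [0, 0, 0], "rot": [0, 0, 0], "gripper": 0.5}]}}

```text
time: 8.68
ee_pos: [0.5513, -0.0824, 0.1426]
orientation: [-3.136, -0.005, 1.982]
ft_force: [-0.4, -0.5, 0.0]
opening: 0.0428
```

```bash
python3 go.py 0.555 -0.083 0.095; python3 -c "
from h import *
a=snap('side','s4');b=snap('top','t4')
A=cv2.resize(a['frame'][130:200,260:340,::-1],(400,350),interpolation=2);B=cv2.resize(b['frame'][150:220,310:390,::-1],(400,350),interpolation=2)
cv2.imwrite('pics/cmp4.png',np.hstack([A,B]))
p=env.get_state()['ee_pos']+[0,0,.034];print(proj('s4',p),proj('t4',p))"
```

```text
t 8.6833 pos [ 0.55125931 -0.0824148   0.14262946] rpy [-3.13587402 -0.00495369  1.98241912] F [-0.35516525 -0.53947549  0.02082882] q6 -0.6861706534269417 open 0.04282676615152337
units [-0.057  0.087  1.19 ] rows 2 [-0.028  0.043  0.595]
(np.float64(299.83990113104375), np.float64(151.51955779421993)) (np.float64(352.9599469308879), np.float64(174.6675861206855))
```

View pics/cmp4.png

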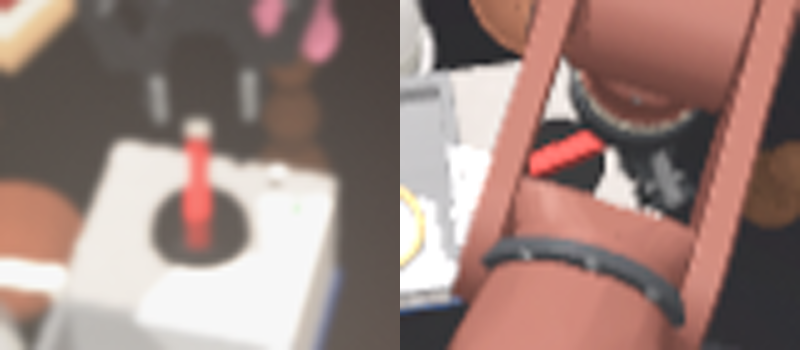

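```bash
python3 -c "
from h import *
s=env.get_state();p=s['ee_pos'];y=np.array([.916,.4,0])
for dz in(0,.03,.034,.04,.05):
  for k in(-.0265,.0265):
    q=p+[0,0,dz]+k*y; print(dz,k,np.round(proj('s4',q),1),np.round(proj('t4',q),1))
q=p+[0,0,.034]
for d in np.eye(3)*.01: print(d,np.round(np.array(proj('s4',q+d))-proj('s4',q),2),np.round(np.array(proj('t4',q+d))-proj('t4',q),2))
b=cv2.imread('pics/t4.png')[165:215,335:385]; a=cv2.imread('pics/s4.png')[130:180,275:325]
cv2.imwrite('pics/cmp5.png',np.hstack([cv2.resize(np.clip(i*1.6,0,255).astype('u1'),(400,400),interpolation=0) for i in (a,b)]))"
```

```text
0 -0.0265 [309.2 159.3] [355.4 184.2]
0 0.0265 [291.5 159.7] [349. 169.]
0.03 -0.0265 [309.  152.3] [356.1 182.7]
0.03 0.0265 [290.8 152.7] [349.6 167.2]
0.034 -0.0265 [309.  151.3] [356.2 182.5]
0.034 0.0265 [290.7 151.7] [349.7 166.9]
0.04 -0.0265 [308.9 149.9] [356.4 182.2]
0.04 0.0265 [290.6 150.3] [349.8 166.5]
0.05 -0.0265 [308.8 147.4] [356.7 181.6]
0.05 0.0265 [290.4 147.9] [350.  165.9]
[0.01 0.   0.  ] [-3.14 -0.93] [ 0.05 -3.17]
[0.   0.01 0.  ] [-1.4   2.34] [-3.22 -0.08]
[0.   0.   0.01] [-0.16 -2.42] [ 0.23 -0.59]
```

View pics/cmp5.png

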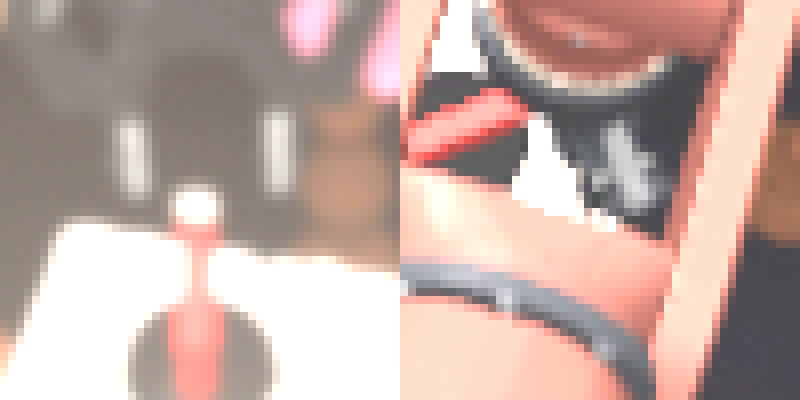

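The fingers straddle the bar in the side view: tips at (292,154) and (310,154), bar at x≈299.6. A 4 mm shift centres them, then I go down and pinch.

Request:
{"method": "servo_tool", "body": {"moves": [{"dp": [-0.057, 0.087, 0.2], "rot": [0, 0, 0], "gripper": 0.5}, {"dp": [0, 0, 0.3], "rot": [0, 0, 0], "gripper": 0.5}, {"dp": [0, 0, 0.3], "rot": [0, 0, 0], "gripper": 0.5}, {"dp": [0, 0, 0.2], "rot": [0, 0, 0], "gripper": 0.5}, {"dp": [0, 0, 0.18], "rot": [0, 0, 0], "gripper": 0.5}, {"dp": [0, 0, 0], "rot": [0, 0, 0], "gripper": 0.5}, {"dp": [0, 0, 0], "rot": [0, 0, 0], "gripper": 0.5}]}}

```text
time: 9.37
ee_pos: [0.5576, -0.0835, 0.098]
orientation: [-3.14, -0.001, 1.983]
ft_force: [-0.1, 0.8, -0.2]
opening: 0.0424
```

Request:
{"method": "servo_tool", "body": {"moves": [{"dp": [0, 0, 0], "rot": [0, 0, 0], "gripper": 0}, {"dp": [0, 0, 0], "rot": [0, 0, 0], "gripper": 0}, {"dp": [0, 0, 0], "rot": [0, 0, 0], "gripper": 0}, {"dp": [0, 0, 0], "rot": [0, 0, 0], "gripper": 0}, {"dp": [0, 0, 0], "rot": [0, 0, 0], "gripper": 0}, {"dp": [0, 0, 0], "rot": [0, 0, 0], "gripper": 0}]}}

```text
time: 9.87
ee_pos: [0.5591, -0.084, 0.1]
orientation: [3.14, 0.001, 1.983]
ft_force: [-0.4, 0.7, 3.1]
opening: 0.0106
```

```bash
python3 go.py 0.555 -0.083 0.095
```

```text
t 9.8667 pos [ 0.55907957 -0.08395877  0.09996369] rpy [3.14026273e+00 1.18778166e-03 1.98343220e+00] F [-0.38829735  0.65414242  3.08243768] q6 -0.6857473785283649 open 0.01056359817930862
units [ 0.063 -0.084  0.124] rows 1 [ 0.063 -0.084  0.124]
```

Pinched (opening 10.6 mm). Turn it clockwise about the hub, in arc steps of 0.06 rad.

Request:
{"method": "servo_tool", "body": {"moves": [{"dp": [0.0017, -0.0555, 0], "rot": [0, 0, 0.5], "gripper": 0}, {"dp": [0.0017, -0.0555, 0], "rot": [0, 0, 0.5], "gripper": 0}, {"dp": [0.0017, -0.0555, 0], "rot": [0, 0, 0.5], "gripper": 0}, {"dp": [0.0017, -0.0555, 0], "rot": [0, 0, 0.5], "gripper": 0}, {"dp": [0.0017, -0.0555, 0], "rot": [0, 0, 0.5], "gripper": 0}, {"dp": [0.0017, -0.0555, 0], "rot": [0, 0, 0.5], "gripper": 0}, {"dp": [0.0017, -0.0555, 0], "rot": [0, 0, 0.5], "gripper": 0}, {"dp": [0.0017, -0.0555, 0], "rot": [0, 0, 0.5], "gripper": 0}, {"dp": [0, 0, 0], "rot": [0, 0, 0], "gripper": 0}]}}

```text
time: 10.62
ee_pos: [0.541, -0.0873, 0.0999]
orientation: [3.141, 0.001, 1.503]
ft_force: [-1.6, -2.0, 4.9]
opening: 0.0107
```

```bash
python3 go.py 0.5403 -0.0503 0.1
```

```text
t 10.6167 pos [ 0.54098373 -0.08726024  0.09992291] rpy [3.14118004e+00 1.15068674e-03 1.50269427e+00] F [-1.56957487 -1.96032495  4.92804181] q6 -0.21875109887560318 open 0.010742834431092588
units [ 0.921 -0.08  -0.003] rows 2 [ 0.46  -0.04  -0.002]
```

Request:
{"method": "servo_tool", "body": {"moves": [{"dp": [0.0017, -0.0555, 0], "rot": [0, 0, 0.5], "gripper": 0}, {"dp": [0.0017, -0.0555, 0], "rot": [0, 0, 0.5], "gripper": 0}, {"dp": [0.0017, -0.0555, 0], "rot": [0, 0, 0.5], "gripper": 0}, {"dp": [0.0017, -0.0555, 0], "rot": [0, 0, 0.5], "gripper": 0}, {"dp": [0.0017, -0.0555, 0], "rot": [0, 0, 0.5], "gripper": 0}, {"dp": [0.0017, -0.0555, 0], "rot": [0, 0, 0.5], "gripper": 0}, {"dp": [0.0017, -0.0555, 0], "rot": [0, 0, 0.5], "gripper": 0}, {"dp": [0.0017, -0.0555, 0], "rot": [0, 0, 0.5], "gripper": 0}, {"dp": [0.0017, -0.0555, 0], "rot": [0, 0, 0.5], "gripper": 0}, {"dp": [0.0017, -0.0555, 0], "rot": [0, 0, 0.5], "gripper": 0}, {"dp": [0.0017, -0.0555, 0], "rot": [0, 0, 0.5], "gripper": 0}, {"dp": [0.0017, -0.0555, 0], "rot": [0, 0, 0.5], "gripper": 0}, {"dp": [0.0017, -0.0555, 0], "rot": [0, 0, 0.5], "gripper": 0}, {"dp": [0.0017, -0.0555, 0], "rot": [0, 0, 0.5], "gripper": 0}, {"dp": [0, 0, 0], "rot": [0, 0, 0], "gripper": 0}, {"dp": [0, 0, 0], "rot": [0, 0, 0], "gripper": 0}, {"dp": [0, 0, 0], "rot": [0, 0, 0], "gripper": 0}, {"dp": [0, 0, 0], "rot": [0, 0, 0], "gripper": 0}, {"dp": [0, 0, 0], "rot": [0, 0, 0], "gripper": 0}]}}

```text
time: 12.2
ee_pos: [0.5129, -0.0729, 0.0999]
orientation: [-3.14, 0.003, 0.666]
ft_force: [-5.9, -0.8, 8.6]
opening: 0.0107
```

```bash
python3 go.py 0.5403 -0.0503 0.1; python3 -c "
from h import *
a=snap('side','s6');b=snap('top','t6')
A=cv2.resize(a['frame'][130:230,250:350,::-1],(400,400),interpolation=2);B=cv2.resize(b['frame'][130:230,310:410,::-1],(400,400),interpolation=2)
cv2.imwrite('pics/cmp6.png',np.hstack([A,B]))"
```

```text
t 12.2 pos [ 0.51291363 -0.07289369  0.09988365] rpy [-3.139917    0.00343488  0.66622406] F [-5.92791724 -0.80808291  8.60619255] q6 0.629962215414949 open 0.010679993989215191
units [ 0.887 -0.021 -0.006] rows 1 [ 0.887 -0.021 -0.006]
```

View pics/cmp6.png

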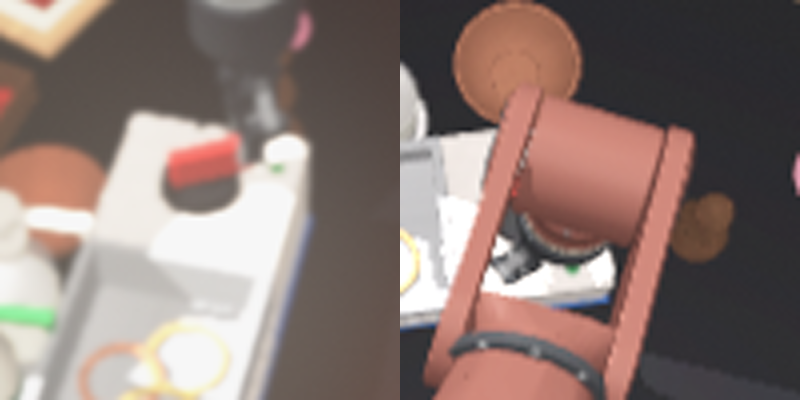

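```bash
python3 -c "
from h import *
h=np.array([.5403,-.0503,.152])
for a in (0.873,1.19,1.309,1.37):
    t=np.radians(-75)+.1495-a; d=np.array([np.cos(t),np.sin(t),0]); e=np.array([-d[1],d[0],0])*.006
    print(a,[np.round((np.array(proj('s6',h+k*d+s*e))-[250,130])*4+2,0).tolist() for k in(-.022,.022) for s in (-1,1)])
print(env.get_state()['ft_torque'])
for n in('side0','s6'):
    f=cv2.imread('pics/%s.png'%n)[190:225,222:268].astype(int); m=(f[:,:,1]>f[:,:,2]+60)&(f[:,:,1]>f[:,:,0]+30); ys,xs=np.nonzero(m); print(n,m.sum(),ys.mean()+190)
"
```

```text
0.873 [[185.0, 170.0], [174.0, 161.0], [231.0, 140.0], [221.0, 131.0]]
1.19 [[178.0, 165.0], [172.0, 154.0], [234.0, 147.0], [228.0, 136.0]]
1.309 [[176.0, 163.0], [172.0, 151.0], [234.0, 150.0], [230.0, 138.0]]
1.37 [[175.0, 162.0], [172.0, 149.0], [234.0, 151.0], [231.0, 139.0]]
[-0.06676519  0.99196084  0.46477997]
side0 181 207.32596685082873
s6 190 207.68421052631578
```

The visible bar edge slopes about -0.24, against a prediction of -0.22 at 1.309 rad and -0.32 at 1.19 rad. So the dial is at the third click, held still.

```bash
python3 -c "
from h import *
s=env.get_state();print(s['time'],s['joint_vel'].round(4),s['opening']);print(env.job_done())"
```

```text
12.3 [-0.0001  0.0018 -0.0008  0.0013  0.0008  0.0015] 0.010597558304649621
the job is handed in; nothing more can be done
None
```

I pressed the green pump to its hard stop and let it spring back. I then pinched the dial's red bar, turned it clockwise to the third click, and handed the job in at 12.3 s with the gripper still holding it. No verdict was reported.

- **Pump:** the first try went wrong. The real fingertips sit about 34 mm above the reported tool position, so the fingers stopped above the head without touching it. I redid it by force: contact at about 3 N, and 13.6 N at the stop. Its position in the side image then matched the start to within 1 pixel, so it is up again.
- **Dial:** the gripper turned about 1.32 rad after taking hold. The bar's edge in the side image fits about 1.3 rad, with the white end at the green dot. The fingers were still closed on the bar at 10.6 mm and the arm was standing still.
- **Other things:** I never went near the white pump with the fingers. The bowl and figurine looked untouched in the last pictures; I did not measure any of the loose things, nor look at the mug, card reader or bangle stand again.
- **Disagreement:** the sideways force at the wrist while holding, about 6 N, did not point the way I would expect from the dial's spring alone. I put that down to the pinch taking most of the turning load as a twist, and did not look further.
- **Pictures:** I viewed 11, one over the budget.

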